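# Slide the ring tray into the drying hood

## Robot

A 6-joint arm with a two-finger parallel gripper is mounted at the origin on the work surface. World frame = base frame: x ahead of the robot, y to its left, z up, the work surface at z = 0. Lengths are in m, angles in rad, forces in N, time in s.
With the tool pointing down it reaches from about 0.2 to 0.875 m from the base axis. Payload 3.4 kg.
Tool frame: the origin (TCP) lies between the finger pads; the fingertips stand 25 mm ahead of it and the grasp point (between the pads) lies 6 mm ahead of it (r.nose_length is the z of the fingertips in the tool frame, in m); z points along the fingers, y is the line along which they close (so a half turn about z gives the same grasp; the last joint's range is limited). The gripper opens to 94 mm and grips with 3 to 60 N. Pads are 16 mm wide; open, the fingers measure 119 mm over their backs; the gripper's body (75 mm by 177 mm) begins 78 mm behind the grasp point.
Start: joints at [-1.238, 0.276, 1.505, -0, 1.361, -0.121], TCP at [0.252, -0.517, 0.205] pointing down, gripper open.
Joint ranges: [-2.89, 2.89], [-0.75, 2.08], [0.22, 2.7], [-1.18, 4.32], [0.11, 2.71], [-2.7, 2.7]. Speed limits (rad/s): [2.57, 2.57, 3.14, 3.14, 3.14, 3.14].

## Interface

Orientations are given as a unit quaternion [w, x, y, z].
In Python, from plant import r, gripper_to, inverse_kinematics, vision, models, telemetry gives the robot as it stands. Calls block until the motion is done:
- r.move_to(position, orientation): joint-space move of the TCP to a pose.
- r.move_l(position, rot=None, vel=0.15, guard=None): straight line of the TCP; rot=None keeps the orientation; vel is the mean speed in m/s. With guard (N) it stops when the force on the tool has changed by that much, and returns True; else False.
- r.movej(angles): joint-space move.
- gripper_to(opening, f_grip=None): finger opening in m; f_grip is the grip in N (None keeps the last); returns when the fingers have stopped.
- r.hold(seconds).
- inverse_kinematics(position, orientation): joint angles nearest the present ones, or None.
- vision.snapshot(name): name is "side" or "top" or "wrist"; returns the picture (400x640x3 uint8, red, green, blue); there is no depth.
- vision.get_calibration(name): a dict with "fx", "fy", "cx", "cy" (pixels), "position" and "orientation" of the camera in the world. Camera axes: x right, y down, z forward; pixel columns grow to the right and rows downward; lengths in m; the calibration is good to about 2 mm. A picture is of the moment at which its call begins: read the wrist's pose just before it. get_calibration takes no time and is no camera call; for the wrist camera it gives the pose at the moment of the call.
A pose or a line that the arm cannot do raises r.PlanningError and nothing moves.
- r.sign_off(): hands the job in; it is judged then, once.
Trained networks look in the newest picture that a camera, given by its name, has taken for a name from the list of things; names that differ only in an ending like _2 or _b are one class to them, and where a whole thing is asked for, a point or a joint stands for the part that bears it (a point fixed in the world has none). Each returns a list of dicts, best first, with "score" (0 to 1); they miss things now and then, are a little off and sometimes report something else, mostly with a low value. They report only what shows in the picture. A call takes as long as a camera call. They do not tell look-alikes from the thing itself.
- models.boxes_of(thing, camera): "at" ([x, y, z] in m, in world coordinates, good to about 4 mm: the middle of the surface that is visible of it).
- models.regions_of(thing, camera): "pixels" (400x640 bool, what is visible of it).
- models.mark_of(thing, camera): "at" ([x, y, z] in m, in world coordinates, good to about 4 mm: a listed point, or the origin of a listed thing).
Readings, each from a call of its own:
- telemetry.current_t(): time.
- telemetry.current_joints(): joint angles.
- telemetry.current_dq(): joint speeds.
- telemetry.current_joint_efforts(): joint torques, N m.
- telemetry.current_ee_pos(): TCP position.
- telemetry.current_tool_rot(): TCP orientation.
- telemetry.current_wrist_force(): force on the tool from outside, world axes, zero at the start.
- telemetry.current_torque(): the same for the moment, N m.
- telemetry.current_opening(): finger opening in m.
- telemetry.current_finger_force(): force on a finger pad.
Only numpy, scipy, OpenCV 4.12 (cv2) and the standard library are available. Lean on these libraries where they do the work, as an engineer would, in place of code of your own. Each camera call takes 0.05 s, during which the arm holds its last target. There are 200 camera calls.

## Task

Push the wooden ring tray along the feed shelf and in through the swinging flap of the drying hood, until it drops off the shelf's inner edge and lies flat on the hood's floor; then draw your fingers back out so that the flap swings fully shut behind it. Only push the tray, never lift it or turn it over, and leave the other things on the bench where they are.

Things in the scene. Friction and masses are not known exactly. Their poses are not given: they have to be found in the camera images.
- hood: Low grey dust hood, fixed to the bench. Origin on the bench (height 0) under the middle of the doorway, in the shut flap's plane; x points into the hood (away from the robot), y left, z up. Feed shelf in front: top at height 22 mm, 190 mm wide, x -160 to -4 mm; there a step of 16 mm down to the hood's floor (height 6 mm). Clear roof (top 87 mm high), clear back (inner face x 134 mm), side walls inside at y +-56 mm.
- doorway (a point): Middle of the doorway at the height of the feed shelf's top (22 mm). The doorway is 112 mm wide between two posts (10 mm wide, 20 mm deep, tops at height 88 mm). Across its top lies the hinge rod: 8 mm diameter, centre 84 mm above the bench, so 58 mm is free between it and the shelf: fingers that lean forward (0.3 to 0.5 rad) reach in under it.
- shelf_end (a point): Middle of the robot-side edge of the feed shelf's top (height 22 mm), 160 mm in front of the flap. Two fixed guide strips on the shelf (4 mm thick, tops 34 mm above the bench) funnel to the doorway: inner faces 84 mm either side of the middle line at this end, 54 mm at the doorway.
- flap (a joint): Plain steel sheet flap, 106 mm wide, 3 mm thick, 70 g, hanging from the hinge rod down to height 27 mm (5 mm above the shelf). 0 = hanging shut; grows (rad) as its lower edge is pushed into the hood, to at most 1.5; it cannot swing outwards. It swings freely: it falls shut by itself and rests on whatever is under it; once the tray lies on the hood's floor the flap clears it. Pushing it takes less than 1 N.
- flap_edge (a point): Point in the middle of the flap's lower edge, 57 mm from the hinge axis.
- ring_tray: Loose flat dark wooden block carrying three flush flat rings: 64 mm along its x, 60 mm along its y, 18 mm high, about 0.10 to 0.19 kg; origin at the centre of its underside, z up. It lies on the feed shelf (underside at height 22 mm) in front of the flap, its +x end towards the flap, turned at most 0.25 rad from the hood. Its end nearest the robot is the face to push.
- tape_roll: Bystander: loose paper tape roll, 84 mm diameter, 24 mm high, on the bench left of the hood; origin at the centre of its underside.
- needle_brush: Bystander: loose small brush 160 mm long lying on the bench left of the feed shelf; origin at the middle underneath.
- bur_stand: Bystander: loose white round bur stand, 90 mm diameter, 34 mm high with steel burs to 63 mm, on the bench right of the hood; origin at the centre of its underside.
- small_jar: Bystander: loose amber glass jar, 48 mm diameter, 55 mm high, on the bench right of the feed shelf; origin at the centre of its underside.
Things that resemble listed ones, but are neither listed nor needed, are in the scene too. Of the things like the ring_tray, leave any that is green or pink; of the rest the larger one is meant.

How it is judged:
By the outcome, as a careful person would: the job done as asked, in the order asked, and still so for the second after the job is handed in, with the robot touching nothing.
It also fails if it takes over 38 s, if anything falls off the work surface, if the arm or the gripper's body presses on something with over 40 N, if the wrist force passes 120 N, or if a joint passes its speed limit or range.

## Working session

There is one attempt and no reset: what is moved stays moved. The work goes in short steps, each a Python script; the robot and the scene stay as the last script left them, time stands still between calls to the robot, and variables do not carry over. Pictures are saved under pics/ and viewed, at most 10 in all, crops included, and the job is handed in when it is done.

```bash
mkdir -p pics; ls
cat > h.py <<'E'
import numpy as np, cv2
from plant import r, gripper_to, inverse_kinematics, vision, models, telemetry
from scipy.spatial.transform import Rotation as R
def save(n,f):
    im=vision.snapshot(n); cv2.imwrite('pics/'+f,im[:,:,::-1]); return im
def proj(n,p):
    c=vision.get_calibration(n); q=c['orientation']
    v=R.from_quat([q[1],q[2],q[3],q[0]]).inv().apply(np.array(p)-c['position'])
    return c['fx']*v[...,0]/v[...,2]+c['cx'], c['fy']*v[...,1]/v[...,2]+c['cy']
def unproj(n,uv,z):
    c=vision.get_calibration(n); q=c['orientation']
    d=R.from_quat([q[1],q[2],q[3],q[0]]).apply([(uv[0]-c['cx'])/c['fx'],(uv[1]-c['cy'])/c['fy'],1])
    p=np.array(c['position']); return p+d*(z-p[2])/d[2]
E
python3 - <<'E'
from h import *
a=save('top','top0.png'); b=save('side','side0.png')
for n in ['top','side']:
    print(n,vision.get_calibration(n))
    for t in ['hood','doorway','shelf_end','flap_edge','ring_tray','tape_roll','needle_brush','bur_stand','small_jar']:
        for d in models.mark_of(t,n): print(n,t,np.round(d['at'],4),round(d['score'],2),np.round(proj(n,d['at'])))
E
```

```text
pics
top {'fx': 455.2139099041961, 'fy': 455.2139099041961, 'cx': 311.8755686377856, 'cy': 199.7836447425605, 'position': array([0.46753526, 0.05279046, 1.19091269]), 'orientation': array([ 0.02412081, -0.69893481,  0.71375782, -0.03818507])}
top hood [ 0.6403  0.0508 -0.0007] 0.89 [303. 174.]
top doorway [0.6424 0.046  0.0163] 0.77 [304. 173.]
top shelf_end [0.4814 0.0342 0.0225] 0.8 [310. 235.]
top flap_edge [0.637  0.0451 0.0253] 0.52 [305. 174.]
top ring_tray [ 0.362   0.0107 -0.0021] 0.96 [320. 281.]
top ring_tray [ 0.4026 -0.0938 -0.0026] 0.75 [360. 264.]
top ring_tray [0.5326 0.0421 0.0242] 0.74 [307. 215.]
top ring_tray [0.4009 0.1521 0.0016] 0.54 [265. 267.]
top tape_roll [ 0.6786  0.2466 -0.0014] 0.72 [228. 161.]
top needle_brush [0.54   0.2246 0.0024] 0.95 [237. 214.]
top bur_stand [ 0.7334 -0.1193  0.0023] 0.6 [366. 138.]
top small_jar [ 0.5754 -0.1245  0.0009] 0.6 [370. 198.]
top small_jar [ 7.316e-01 -1.188e-01 -4.000e-04] 0.37 [366. 139.]
side {'fx': 415.41844813520873, 'fy': 415.41844813520873, 'cx': 317.4003953195575, 'cy': 199.35454379538146, 'position': array([0.19743127, 0.50234838, 0.59474726]), 'orientation': array([ 0.14228409, -0.31836155,  0.84808107, -0.3989482 ])}
side hood [ 0.6412  0.0489 -0.0012] 0.92 [295. 224.]
side doorway [0.6383 0.0483 0.0208] 0.68 [296. 216.]
side shelf_end [0.4818 0.038  0.0247] 0.84 [361. 249.]
side flap_edge [0.6407 0.0457 0.0273] 0.59 [296. 213.]
side ring_tray [0.3925 0.1528 0.0009] 0.98 [362. 324.]
side ring_tray [ 0.4009 -0.0948 -0.    ] 0.93 [432. 241.]
side ring_tray [ 0.3564  0.0108 -0.0024] 0.85 [425. 285.]
side tape_roll [6.792e-01 2.518e-01 1.000e-04] 0.93 [204. 270.]
side needle_brush [0.54   0.2204 0.0007] 0.79 [270. 301.]
side bur_stand [ 0.7316 -0.1203 -0.0008] 0.7 [315. 171.]
side small_jar [ 0.5754 -0.1248  0.0006] 0.65 [369. 197.]
```

Run:
```python
import cv2
a=cv2.imread('pics/top0.png')[100:320,200:420]
cv2.imwrite('pics/topc.png',cv2.resize(a,(600,600),interpolation=cv2.INTER_CUBIC))
a=cv2.imread('pics/side0.png')[130:360,180:480]
cv2.imwrite('pics/sidec.png',cv2.resize(a,(780,598),interpolation=cv2.INTER_CUBIC))
```

```text
(no output)
```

View pics/topc.png

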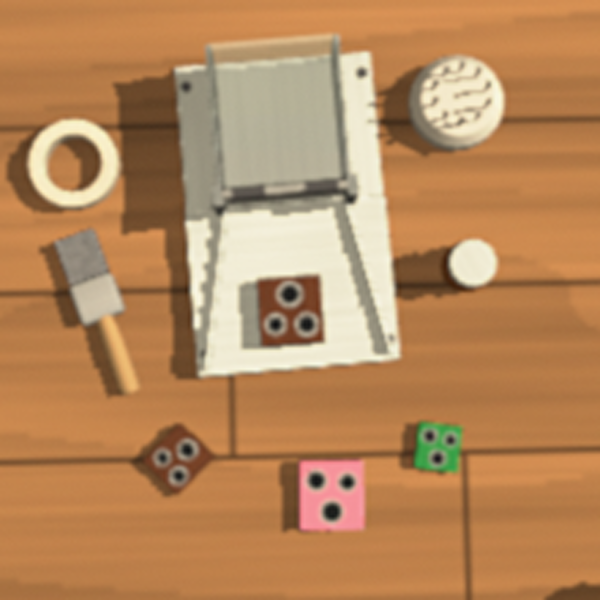

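View pics/sidec.png

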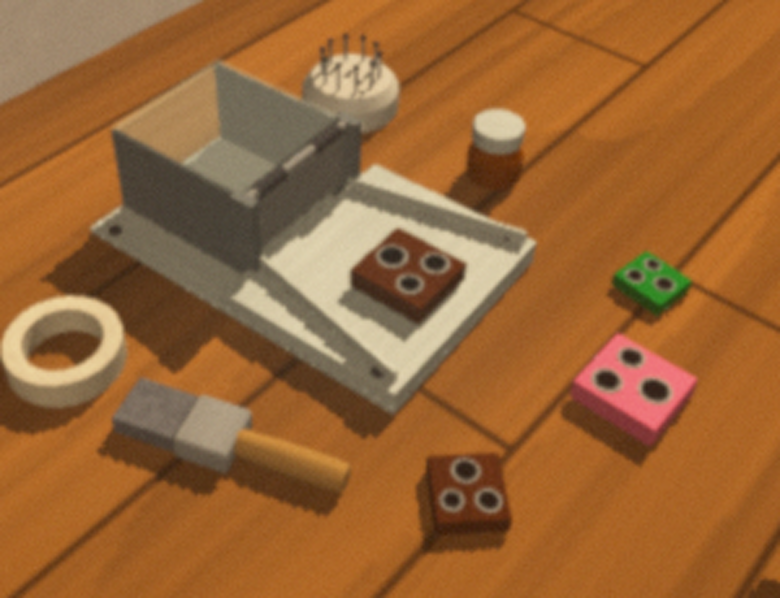

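The candidates in the top view are brown on the shelf (307,214), small brown (265,267), pink (320,281) and green (360,264). Pink and green are excluded by colour. Of the two browns, the one on the shelf is larger and matches "lies on the feed shelf", and the enlarged crops confirm it, so that one is meant. Next I'll get its pose and approach.

```bash
cat >> h.py <<'E'
def tray_top(zt=0.040, near=None):
    for d in models.regions_of('ring_tray','top'):
        m=d['pixels'].astype(np.uint8); ys,xs=np.nonzero(m)
        if abs(xs.mean()-near[0])<15 and abs(ys.mean()-near[1])<15:
            c=max(cv2.findContours(m,0,1)[0],key=cv2.contourArea)
            bx=cv2.boxPoints(cv2.minAreaRect(c)); return np.array([unproj('top',p,zt) for p in bx])
D0=np.array([0.640,0.047]); YAW=0.07
LEAN=0.45
def pose(xh,yh,ztip,lean=LEAN,yaw=None):
    """TCP pose for the fingertip centre at hood coords (xh,yh), height ztip"""
    yaw=YAW if yaw is None else yaw
    c,s=np.cos(YAW),np.sin(YAW)
    w=np.array([D0[0]+c*xh-s*yh, D0[1]+s*xh+c*yh, ztip])
    rot=R.from_euler('z',yaw)*R.from_euler('y',-lean)*R.from_matrix(np.diag([1,-1,-1.]))
    q=rot.as_quat(); return w-rot.apply([0,0,r.nose_length]), [q[3],q[0],q[1],q[2]]
def hood(p):
    v=np.array(p)[...,:2]-D0; c,s=np.cos(YAW),np.sin(YAW)
    return np.stack([c*v[...,0]+s*v[...,1],-s*v[...,0]+c*v[...,1]],-1)
E
python3 - <<'E'
from h import *
vision.snapshot('top')
b=tray_top(near=(307,214)); print(np.round(hood(b),4), np.round(hood(b.mean(0)),4))
# hood yaw: averaged marks, plus top-plate edge pixels from the picture (front edge, left edge; top of plate z~.022/.006)
ps=[]
for i in range(4):
    vision.snapshot('top'); 
    a=[models.mark_of(t,'top') for t in ('doorway','shelf_end','hood')]
    if all(a): ps.append([x[0]['at'][:2] for x in a])
print(np.round(np.mean(ps,0),4), np.round(ps,4).tolist())
for uv in [(200,375),(400,357)]: print(unproj('top',(200+uv[0]*220/600,100+uv[1]*220/600),.022))
for a in [(-.20,0,.12),(-.175,0,.0285),(.02,0,.0285)]:
    p,q=pose(*a); print(np.round(p,3),inverse_kinematics(p,q))
E
```

```text
[[-0.0739  0.0299]
 [-0.0789 -0.0257]
 [-0.1395 -0.02  ]
 [-0.1344  0.0353]] [-0.1067  0.0049]
[[0.6413 0.0456]
 [0.482  0.0354]
 [0.6503 0.1156]] [[[0.6407, 0.0464], [0.4845, 0.0348], [0.6766, 0.2471]], [[0.6413, 0.0453], [0.4811, 0.0361], [0.6401, 0.05]], [[0.6418, 0.0452], [0.4804, 0.0352], [0.6343, 0.0498]]]
[0.4758452  0.12898986 0.022     ]
[ 0.48864468 -0.05915453  0.022     ]
[0.43  0.032 0.143] [-0.1910693  -0.12654928  2.2340147   0.19820239  0.60671273  1.17119127]
[0.455 0.034 0.051] [-0.16773646  0.08447388  2.35939539  0.38255965  0.27797499  0.98677285]
[0.649 0.048 0.051] [-0.07039584  0.33366452  1.97886411  0.16178097  0.38750187  1.29424852]
```

```bash
sed -i 's/^D0=.*/D0=np.array([0.6415,0.046]); YAW=0.068/' h.py
python3 - <<'E'
from h import *
print(telemetry.current_t())
r.move_to(*pose(-.185,.005,.15)); gripper_to(0.030)
p,q=pose(-.175,.005,.029); print(r.move_l(p,q,vel=.12,guard=12))
p,q=pose(-.095,.003,.029); print(r.move_l(p,q,vel=.06,guard=12))
print(telemetry.current_t(),telemetry.current_wrist_force(),telemetry.current_ee_pos()-p)
a=save('side','side1.png')[130:360,180:480]; b=save('top','top1.png')[100:320,200:420]
f=lambda x:cv2.resize(x,(400,400),interpolation=cv2.INTER_CUBIC)
cv2.imwrite('pics/both1.png',np.hstack([f(a),f(b)])[:,:,::-1])
E
```

```text
1.9
False
False
7.7167 [ 0.84749645 -0.12049013  0.01099154] [-5.16584217e-04  5.27345557e-05 -1.09799662e-04]
```

View pics/both1.png

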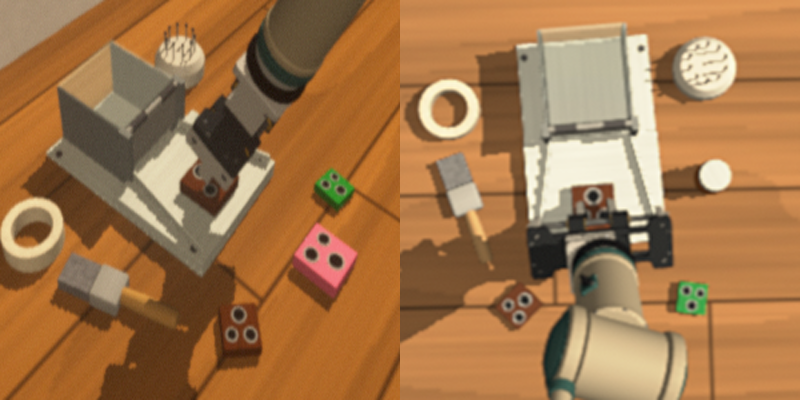

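The view shows the fingers square behind the tray (side panel about 205,180, top panel about 593,195) and the tray heading for the doorway, with the bystanders untouched. I'll push on.

Run:
```python
from h import *
for x,y,v in [(-.03,0,.06),(.004,0,.04)]:
    p,q=pose(x,y,.029); print(r.move_l(p,q,vel=v,guard=12),telemetry.current_wrist_force(),telemetry.current_ee_pos()-p)
print(telemetry.current_t())
a=save('side','side2.png')[130:300,180:380]; b=save('top','top2.png')[90:260,220:390]
f=lambda x:cv2.resize(x,(400,400),interpolation=cv2.INTER_CUBIC)
cv2.imwrite('pics/both2.png',np.hstack([f(a),f(b)])[:,:,::-1])
```

```text
False [ 0.55266254 -0.32960297  0.71190328] [-5.86496665e-04  6.74053562e-05 -1.87314585e-04]
False [-0.10561362 -0.78009613 -0.40901706] [-3.96340546e-04  4.12293478e-05 -2.01527738e-04]
10.05
```

View pics/both2.png

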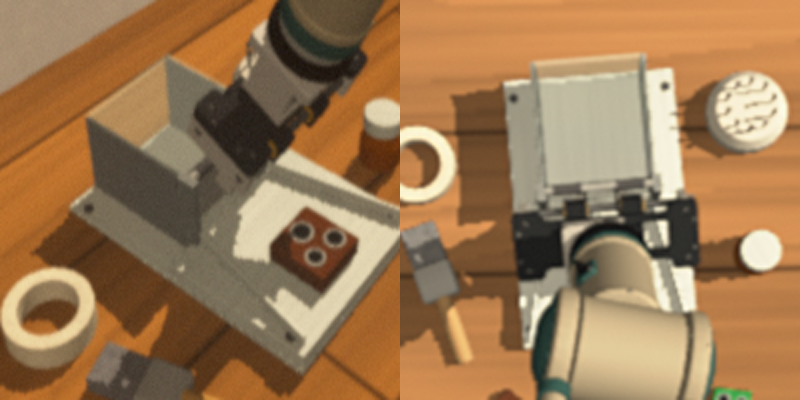

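The tray stayed on the shelf at left panel (313,250), so the fingers passed over or around it. I'll back out and check the tool geometry.

Run:
```python
from h import *
print(r.nose_length,telemetry.current_opening(),telemetry.current_ee_pos(),telemetry.current_tool_rot(),pose(.004,0,.029))
save('wrist','w2.png')
```

```text
0.025 0.03038891575123253 [0.63424167 0.04556088 0.05139781] [-0.00762098  0.9742804   0.03311388  0.22276243] (array([0.63464175, 0.04553292, 0.05151118]), [np.float64(-0.0075841549015419184), np.float64(0.9742307303501517), np.float64(0.033136614458154745), np.float64(0.2229774190766656)])
```

View pics/w2.png

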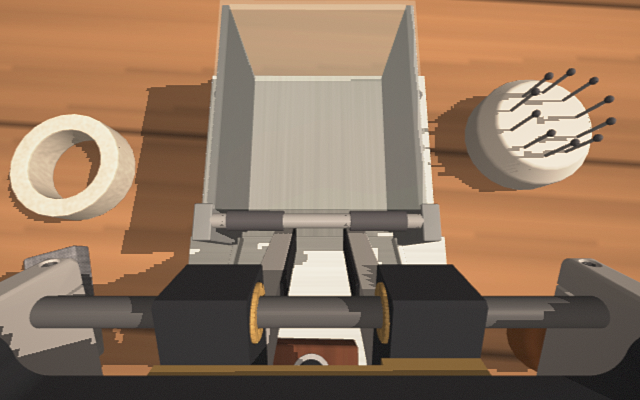

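Run:
```python
from h import *
def loc():
    out=[]
    for n in ('side','top','wrist'):
        vision.snapshot(n)
        out+=[(n,np.round(hood(d['at']),3).tolist(),round(d['at'][2],3),round(d['score'],2)) for d in models.mark_of('ring_tray',n) if abs(hood(d['at'])[1])<.09 and hood(d['at'])[0]>-.2]
        out+=[(n,'edge',np.round(hood(d['at']),3).tolist(),round(d['at'][2],3),round(d['score'],2)) for d in models.mark_of('flap_edge',n)]
    return out
for o in loc(): print(o)
s=cv2.imread('pics/side1.png')[170:300,260:460]; t=cv2.imread('pics/side2.png')[150:280,240:440]
cv2.imwrite('pics/cmp.png',np.vstack([cv2.resize(x,(460,299),interpolation=cv2.INTER_CUBIC) for x in (s,t)]))
```

```text
('side', [-0.109, 0.008], 0.021, 0.83)
('side', 'edge', [0.011, 0.002], 0.026, 0.74)
('side', 'edge', [-0.0, -0.002], -0.002, 0.37)
```

View pics/cmp.png

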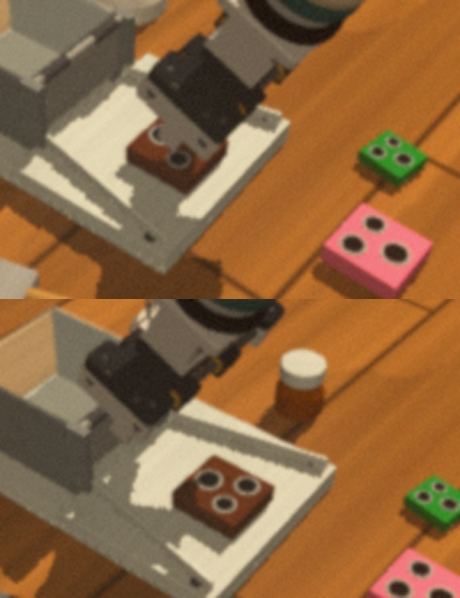

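Run:
```python
from h import *
p=telemetry.current_ee_pos(); q=telemetry.current_tool_rot(); T=R.from_quat([q[1],q[2],q[3],q[0]])
im=cv2.imread('pics/side2.png'); im=cv2.resize(im[150:280,240:400],None,fx=4.6,fy=4.6,interpolation=cv2.INTER_CUBIC)
for off in [(y*s,z) for y in (.0275,-.0275) for s in (1,) for z in (.025,.0,-.04)]:
    u,v=proj('side',p+T.apply([0,off[0],off[1]])); print(off,u,v); cv2.circle(im,(int((u-240)*4.6),int((v-150)*4.6)),4,(0,255,0),-1)
cv2.imwrite('pics/chk.png',im)
c=vision.get_calibration('wrist'); print(T.inv().apply(np.array(c['position'])-p))
print(proj('wrist',p+T.apply([0,.015,.025])),proj('wrist',p+T.apply([0,-.015,.025])))
```

```text
(0.0275, 0.025) 302.2540151879536 204.43351290525027
(0.0275, 0.0) 306.29887488381974 198.19309204891448
(0.0275, -0.04) 313.1689016181332 187.59399558081964
(-0.0275, 0.025) 285.20301116423934 218.50951305677245
(-0.0275, 0.0) 289.0114961303991 212.34323595514556
(-0.0275, -0.04) 295.4963052460717 201.8437511695425
[ 0.07263197 -0.0007571  -0.18023729]
(np.float64(340.5320915720331), np.float64(223.32255454927616)) (np.float64(299.5070996141375), np.float64(223.36413962070202))
```

View pics/chk.png

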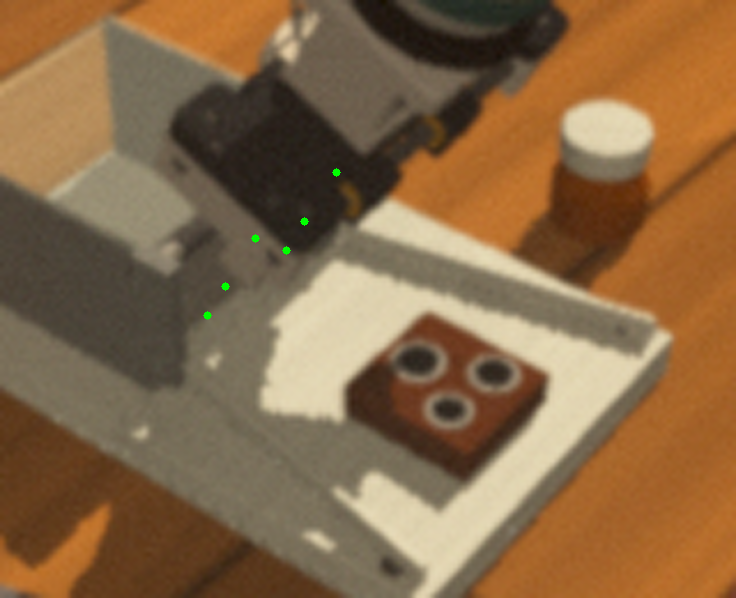

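Run:
```python
from h import *
p,q=pose(-.04,0,.031); print(r.move_l(p,q,vel=.08,guard=12))
p,q=pose(-.04,0,.008); g=r.move_l(p,q,vel=.025,guard=4)
e=telemetry.current_ee_pos(); print(g,'tip z read',e[2]-p[2]+.008,telemetry.current_wrist_force())
p,q=pose(-.04,0,.05); r.move_l(p,q,vel=.1); print(telemetry.current_t())
for n in ('side','top'):
    vision.snapshot(n); print([np.round(hood(d['at']),3).tolist() for d in models.mark_of('ring_tray',n)])
```

```text
False
False tip z read 0.008187169112976074 [ 0.29880258  0.05807318 -0.40803154]
12.9833
[[-0.239, 0.121], [-0.281, -0.016], [-0.251, -0.125], [-0.105, 0.008]]
[[-0.249, -0.124], [-0.235, 0.123], [-0.001, 0.005], [-0.281, -0.017]]
```

Run:
```python
from h import *
p,q=pose(-.04,0,.010); r.move_l(p,q,vel=.12)
p,q=pose(-.04,0,-.012); g=r.move_l(p,q,vel=.02,guard=4)
e=telemetry.current_ee_pos(); print(g,'tip z read',e[2]-p[2]-.012,telemetry.current_wrist_force(),telemetry.current_t())
a=save('side','side3.png')
cv2.imwrite('pics/s3.png',cv2.resize(a[130:270,220:400],None,fx=4.2,fy=4.2,interpolation=cv2.INTER_CUBIC)[:,:,::-1])
```

```text
True tip z read 0.002690044263942308 [-2.39077628 -0.23534152  5.32239003] 14.2333
```

View pics/s3.png

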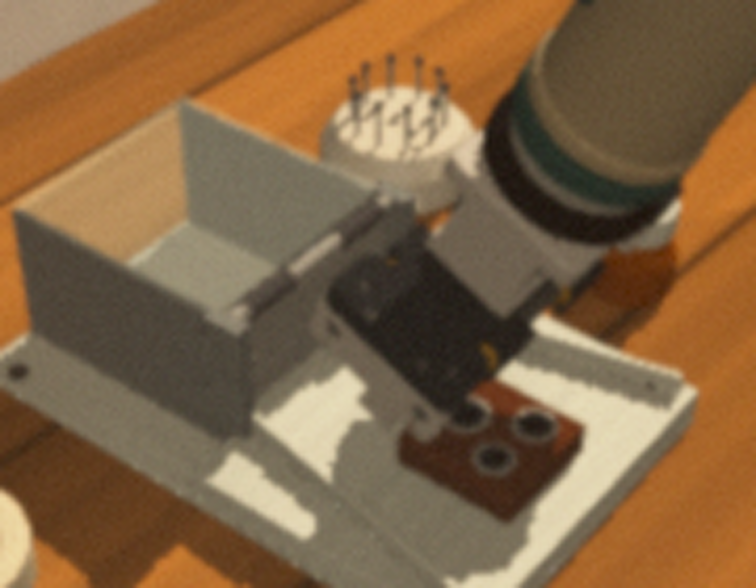

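Run:
```python
from h import *
p=telemetry.current_ee_pos(); q=telemetry.current_tool_rot(); T=R.from_quat([q[1],q[2],q[3],q[0]])
print('F tool',T.inv().apply(telemetry.current_wrist_force()),'M tool',T.inv().apply(telemetry.current_torque()))
for x in(.0375,-.0375):
  for y in (.0885,-.0885):
    w=p+T.apply([x,y,-.072]); print(x,y,np.round(hood(w),3),w[2].round(3),np.round(proj('side',w)))
im=save('wrist','w3.png').copy()
for y in (-.015,.015):
  for z in (.025,0,-.02,-.05):
    u,v=proj('wrist',p+T.apply([0.008,y,z])); cv2.circle(im,(int(u),int(v)),2,(0,255,0),-1); print(y,z,u.round(),v.round())
cv2.imwrite('pics/w3c.png',cv2.resize(im[130:400,180:460],None,fx=2.1,fy=2.1)[:,:,::-1])
```

```text
F tool [ 0.88067566 -1.27037059 -5.96471703] M tool [ 0.07037335 -0.11774354 -0.01037442]
0.0375 0.0885 [-0.048 -0.088] 0.106 [341. 170.]
0.0375 -0.0885 [-0.048  0.089] 0.106 [284. 217.]
-0.0375 0.0885 [-0.116 -0.088] 0.074 [368. 196.]
-0.0375 -0.0885 [-0.116  0.089] 0.074 [314. 247.]
-0.015 0.025 299.0 213.0
-0.015 0 297.0 225.0
-0.015 -0.02 294.0 236.0
-0.015 -0.05 289.0 260.0
0.015 0.025 341.0 213.0
0.015 0 344.0 225.0
0.015 -0.02 346.0 236.0
0.015 -0.05 352.0 260.0
```

View pics/w3c.png

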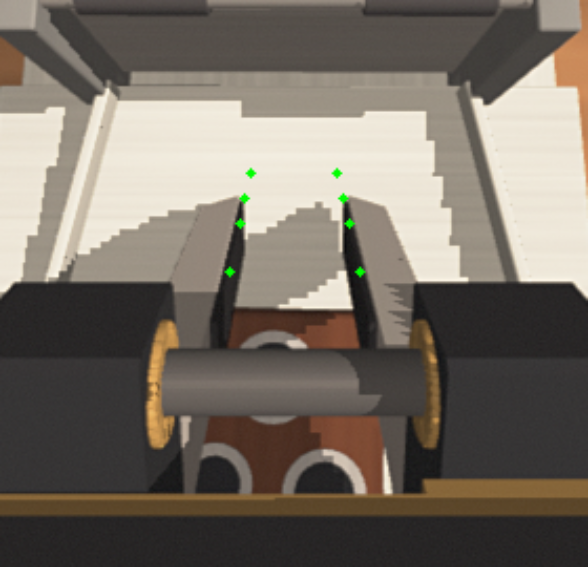

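The wrist view shows the real fingertips at the green z=0 dots (crop about 245,198 and 343,198). They sit 25 mm further back than `nose_length` implies, which matches touching the shelf at TCP z 25 mm. I'll use an effective nose of 0 and push again.

```bash
sed -i 's/r.nose_length\]/0.0]/' h.py
python3 - <<'E'
from h import *
for a in [(-.04,0,.075),(-.172,.007,.075),(-.172,.007,.029),(-.09,.004,.029),(.009,0,.029)]:
    print(a, inverse_kinematics(*pose(*a)))
p,q=pose(-.04,.003,.075); r.move_l(p,q,vel=.15)
p,q=pose(-.172,.007,.075); r.move_l(p,q,vel=.15)
p,q=pose(-.172,.007,.029); print(r.move_l(p,q,vel=.08,guard=8))
p,q=pose(-.10,.004,.029); print(r.move_l(p,q,vel=.06,guard=12),telemetry.current_wrist_force(),telemetry.current_t())
for n in ('side','top'):
    vision.snapshot(n); print([(np.round(hood(d['at']),3).tolist(),round(d['score'],2)) for d in models.mark_of('ring_tray',n) if hood(d['at'])[0]>-.2])
E
```

```text
(-0.04, 0, 0.075) [-0.08756168  0.23950264  2.04662286  0.16777845  0.41540403  1.27676458]
(-0.172, 0.007, 0.075) [-0.13348291  0.05705948  2.29233247  0.24941131  0.36040382  1.15492392]
(-0.172, 0.007, 0.029) [-0.13348291  0.15659347  2.36617827  0.46114499  0.196891    0.93549231]
(-0.09, 0.004, 0.029) [-0.09762041  0.25528423  2.20599302  0.29867621  0.24617999  1.13123121]
(0.009, 0, 0.029) [-0.071634    0.36783339  2.00085693  0.18677392  0.33209152  1.26812269]
False
False [-0.27272904  0.03846498  0.16298874] 17.9333
[([-0.058, 0.003], 0.7)]
[([-0.063, -0.001], 0.63)]
```

The tray is moving as expected, with its centre at −0.06. I'll continue through the flap.

Run:
```python
from h import *
p,q=pose(-.04,.001,.029); print(r.move_l(p,q,vel=.06,guard=12),telemetry.current_wrist_force())
p,q=pose(.009,0,.029); print(r.move_l(p,q,vel=.04,guard=12),telemetry.current_wrist_force(),telemetry.current_ee_pos()-p,telemetry.current_t())
r.hold(.3)
for n in ('side','top'):
    save(n,n+'4.png')
    for t in ('ring_tray','flap_edge'): print(n,t,[(np.round(hood(d['at']),3).tolist(),np.round(d['at'][2],3),round(d['score'],2)) for d in models.mark_of(t,n) if hood(d['at'])[0]>-.2])
a,b=cv2.imread('pics/side4.png')[130:300,180:380],cv2.imread('pics/top4.png')[90:260,220:390]
f=lambda x:cv2.resize(x,(400,400),interpolation=cv2.INTER_CUBIC)
cv2.imwrite('pics/both4.png',np.hstack([f(a),f(b)]))
```

```text
False [ 0.59472983  0.0397247  -0.66841304]
False [-0.52067872 -0.2513291  -0.24261104] [-3.64921874e-04  2.72572678e-05 -8.37436121e-05] 20.6583
side ring_tray [([0.033, 0.003], np.float64(0.003), 0.53)]
side flap_edge []
top ring_tray []
top flap_edge []
```

Run:
```python
from h import *
p,q=pose(-.10,0,.031); print(r.move_l(p,q,vel=.1,guard=12))
p,q=pose(-.2,0,.13); r.move_l(p,q,vel=.15); r.hold(.5)
for n in ('side','top'):
    save(n,n+'5.png')
    for t in ('ring_tray','flap_edge','tape_roll','needle_brush','bur_stand','small_jar'): print(n,t,[(np.round(hood(d['at']),3).tolist() if t in('ring_tray','flap_edge') else d['at'][:2].round(3),np.round(d['at'][2],3),round(d['score'],2)) for d in models.mark_of(t,n)])
print(telemetry.current_t())
a,b=cv2.imread('pics/side5.png')[140:270,220:350],cv2.imread('pics/top5.png')[90:220,245:375]
f=lambda x:cv2.resize(x,(400,400),interpolation=cv2.INTER_CUBIC)
cv2.imwrite('pics/both5.png',np.hstack([f(a),f(b)]))
```

```text
False
side ring_tray [([-0.285, -0.017], np.float64(-0.006), 0.89), ([-0.251, -0.121], np.float64(-0.002), 0.61), ([0.034, 0.001], np.float64(0.006), 0.51), ([-0.162, 0.001], np.float64(0.024), 0.25)]
side flap_edge [([0.002, 0.0], np.float64(0.029), 0.56)]Traceback (most recent call last):
  File "<stdin>", line 6, in <module>
AttributeError: 'list' object has no attribute 'round'. Did you mean: 'count'?
```

Run:
```python
from h import *
for n in ('side','top'):
    save(n,n+'5.png')
    for t in ('ring_tray','tape_roll','needle_brush','bur_stand','small_jar'): print(n,t,[np.round(d['at'],3).tolist() for d in models.mark_of(t,n)])
print(telemetry.current_t(),hood([0.6,0.04]))
a,b=cv2.imread('pics/side5.png')[140:270,220:350],cv2.imread('pics/top5.png')[90:220,245:375]
f=lambda x:cv2.resize(x,(400,400),interpolation=cv2.INTER_CUBIC)
cv2.imwrite('pics/both5.png',np.hstack([f(a),f(b)]))
```

```text
side ring_tray [[0.36, 0.012, -0.004], [0.4, -0.094, -0.001], [0.399, 0.153, 0.0], [0.678, 0.051, 0.004], [0.541, 0.223, 0.003]]
side tape_roll [[0.681, 0.25, -0.004]]
side needle_brush [[0.543, 0.218, 0.002]]
side bur_stand [[0.731, -0.119, -0.0], [0.643, 0.048, -0.001]]
side small_jar [[0.576, -0.125, 0.001]]
top ring_tray [[0.398, 0.15, 0.005], [0.404, -0.094, -0.003], [0.362, 0.009, -0.002]]
top tape_roll [[0.679, 0.248, -0.002], [0.643, 0.052, -0.001]]
top needle_brush [[0.54, 0.224, -0.001], [0.733, -0.122, -0.0]]
top bur_stand [[0.73, -0.121, -0.0]]
top small_jar [[0.572, -0.125, -0.002], [0.64, 0.049, 0.018]]
24.8917 [-0.04181177 -0.00316631]
```

View pics/both5.png

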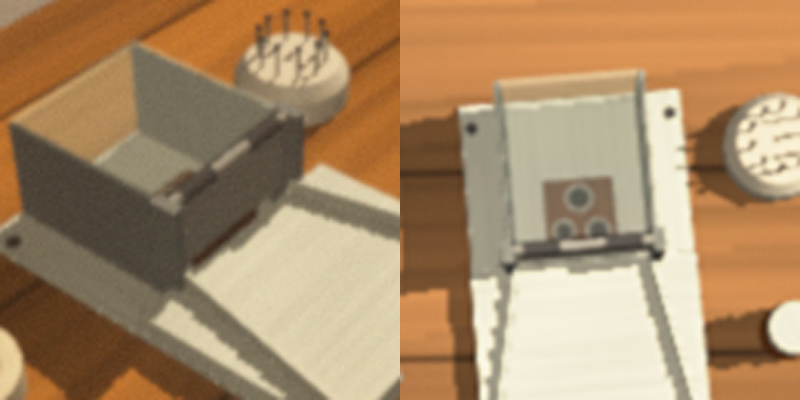

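Run:
```python
from h import *
print('front',hood(unproj('top',(245+177*.325,90+178*.325),.024)))
s=cv2.imread('pics/side5.png').astype(int)
m=(s[...,2]-s[...,0]>22); m[:,:275]=0; m[:,312:]=0; m[:200]=0; m[:,:]&=True
for u in range(280,308,3):
    v=[y for y in range(203,232) if m[y,u]]
    if v: print(u,v,[hood(unproj('side',(u,y),.024)).round(3).tolist() for y in (v[0],v[-1])])
# expected lower flap edge and shelf inner edge in side view
c,s_=np.cos(YAW),np.sin(YAW); W=lambda x,y,z:[D0[0]+c*x-s_*y,D0[1]+s_*x+c*y,z]
for y in(-.053,0,.053): print(y,'flap',np.round(proj('side',W(-.0015,y,.027)),1),'shelf',np.round(proj('side',W(-.004,y,.022)),1),'open.2',np.round(proj('side',W(.011,y,.028)),1))
```

```text
front [ 0.06500043 -0.00064314]
280 [207, 209, 210, 213, 214, 215, 217, 222, 225, 227, 228, 229, 230, 231] [[0.039, 0.003], [-0.008, 0.057]]
283 [203, 205, 207, 208, 210, 211, 212, 213, 216, 217, 218, 219, 220, 221, 222, 223, 224, 225, 226, 227, 228, 229, 230, 231] [[0.043, -0.011], [-0.012, 0.054]]
286 [203, 204, 205, 206, 208, 211, 212, 213, 215, 216, 218, 219, 220, 221, 222, 223, 224, 225, 226, 227, 228, 229, 230, 231] [[0.038, -0.015], [-0.017, 0.05]]
289 [203, 204, 205, 206, 207, 209, 210, 211, 212, 214, 215, 216, 217, 218, 219, 220, 221, 222, 223, 224, 225, 226, 227, 228, 229, 230, 231] [[0.033, -0.019], [-0.022, 0.047]]
292 [203, 204, 206, 207, 208, 210, 211, 212, 214, 215, 216, 217, 218, 219, 220, 221, 222, 223, 224, 225, 226, 227, 228, 229, 230, 231] [[0.028, -0.022], [-0.026, 0.043]]
295 [203, 204, 205, 206, 207, 208, 209, 211, 212, 213, 214, 215, 216, 217, 218, 219, 220, 221, 222, 223, 224, 225, 226, 227, 228, 229, 230, 231] [[0.023, -0.026], [-0.031, 0.039]]
298 [203, 204, 205, 206, 207, 208, 209, 210, 211, 212, 213, 214, 215, 216, 217, 218, 219, 220, 221, 222, 223, 224, 225, 226, 227, 228, 229, 230, 231] [[0.018, -0.03], [-0.036, 0.036]]
301 [203, 205, 206, 207, 208, 209, 210, 211, 212, 213, 214, 215, 216, 217, 218, 219, 220, 221, 222, 223, 224, 225, 226, 227, 228, 229, 230, 231] [[0.013, -0.034], [-0.04, 0.032]]
304 [204, 205, 206, 207, 208, 209, 210, 211, 212, 213, 214, 215, 216, 217, 218, 219, 220, 221, 222, 223, 224, 225, 226, 227, 228, 229, 230, 231] [[0.006, -0.035], [-0.045, 0.029]]
307 [203, 204, 205, 206, 207, 208, 209, 210, 211, 212, 213, 214, 215, 216, 217, 218, 219, 220, 221, 222, 223, 224, 225, 226, 227, 228, 229, 230, 231] [[0.003, -0.042], [-0.05, 0.025]]
-0.053 flap [311.8 200. ] shelf [312.7 202.3] open.2 [307.1 197.3]
0 flap [296.  213.1] shelf [297.  215.5] open.2 [291.3 210.3]
0.053 flap [279.  227.3] shelf [280.  229.7] open.2 [274.2 224.3]
```

```bash
python3 -c "
from h import *
print(r.sign_off())"
```

```text
the job is handed in; nothing more can be done
None
```

The job is handed in. The larger brown tray was pushed through the flap, and by the final pictures it lies flat on the hood floor with the flap hanging shut, the fingers withdrawn and the other things where they were. A first pass missed because the fingertips sit 25 mm further back than stated, which I corrected; the clock read about 25 s.

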